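# Level the bed of the roundel clamp

## Robot

A 7-joint arm with a two-finger parallel gripper is mounted at the origin on the work surface. World frame = base frame: x ahead of the robot, y to its left, z up, the work surface at z = 0. Lengths are in m, angles in degrees, forces in N, time in s.
With the tool pointing down it reaches from about 0.4 to 0.85 m from the base axis. Payload 4.5 kg.
Tool frame: the origin (TCP) lies midway between the tips of the shut fingers; the grasp point (between the pads) lies 19 mm behind it; z points along the fingers, y is the line along which they close (so a half turn about z gives the same grasp; the last joint's range is limited). The gripper opens to 85 mm and grips with 20 to 120 N. Pads are 22 mm wide; open, the fingers measure 114 mm over their backs; the gripper's body (76 mm by 85 mm) begins 54 mm behind the grasp point. The pads swing forward as they close: fully open they stand 13 mm farther back than shut.
Start: joints at [73.614, 39.483, -11.15, 89.685, 9.013, 51.709, -12.324], TCP at [0.197, -0.593, 0.231] pointing down, gripper open.
Joint ranges: [-172.22, 172.22], [-26.19, 119.32], [-84.43, 86.54], [7.71, 146.69], [-57.33, 237.33], [2.42, 119.75], [-152.13, 152.13]. Speed limits (degrees/s): [147.25, 147.25, 180, 180, 180, 180, 180].

## Interface

Orientations are given as a 3x3 rotation matrix whose columns are the frame's x, y, z axes.
In Python, from plant import ctrl, kin, read_camera gives the robot as it stands (ctrl), with the cameras as plain functions and the kinematics (kin). Calls block until the motion is done:
- ctrl.reach(position, orientation): joint-space move of the TCP to a pose.
- ctrl.move_l(position, attitude=None, speed=0.15): straight line of the TCP; attitude=None keeps the orientation; speed is the mean speed in m/s.
- ctrl.move_joints(angles): joint-space move.
- ctrl.let_go() and ctrl.clamp(grasp_force=None): open the fingers fully, or close them until they stop; grasp_force is the grip in N (None keeps the last).
- ctrl.dwell(seconds).
- kin.inverse_kinematics(position, orientation): joint angles nearest the present ones, or None.
- read_camera(name): name is "scene" or "top" or "wrist"; returns a dict with "frame" (480x640x3 uint8, red, green, blue), "intrinsics" (3x3 intrinsics, pixels), "k1" (the pictures are not rectified: a ray, as slopes to the right and down, at radius r is drawn at 1 + k1 r^2 times it, then the intrinsics apply), "rvec" (rotation vector, rad) and "tvec" (3), from world to camera coordinates, as OpenCV has them; the wrist camera has in their place "hand_eye" (4x4, takes a point from camera to tool coordinates, whose origin is the TCP and whose axes are the flange's). Camera axes: x right, y down, z forward; pixel columns grow to the right and rows downward; lengths in m; the calibration is good to about 2 mm. A picture is of the moment at which its call begins: read the wrist's pose just before it. There is no depth.
A pose or a line that the arm cannot do raises ctrl.IKError and nothing moves.
- ctrl.hand_in(): hands the job in; it is judged then, once.
Readings, each from a call of its own:
- ctrl.get_time_s(): time.
- ctrl.get_joint_pos(): joint angles.
- ctrl.get_dq(): joint speeds.
- ctrl.get_joint_torque(): joint torques, N m.
- ctrl.get_position(): TCP position.
- ctrl.get_tcp_rot(): TCP orientation.
- ctrl.get_ft_force(): force on the tool from outside, world axes, zero at the start.
- ctrl.get_moment(): the same for the moment, N m.
- ctrl.get_grip_width(): finger opening in m.
- ctrl.get_grasp_force(): force on a finger pad.
Only numpy, scipy, OpenCV 4.12 (cv2) and the standard library are available. Lean on these libraries where they do the work, as an engineer would, in place of code of your own. Each camera call takes 0.05 s, during which the arm holds its last target. There are 200 camera calls.

## Task

Swing the red-gripped iron lever of the roundel clamp fully clear of the lid and raise the hinged lid so it stands open by itself. Then press the sprung bed down by its black levelling knob until the foot under the knob bears firmly on its pad, and turn the knob until the bubble of the level sits centred between its two lines. Finish while still holding the knob pressed down with the bubble centred, so that a colleague can tighten the lock nut; leave the gel frames, lamp socket and glass roundel where they lie.

Things in the scene. Friction and masses are not known exactly. Their poses are not given: they have to be found in the camera images.
- clamp: roundel clamp bolted to the bench: dark cast iron base 240 mm along its x, 260 mm along its y (from y -135 to +125), 18 mm high; origin on the bench near the middle of its underside, z up. All parts below turn with it. Lid hinge along its +y side, latch post, lid bar and knob towards its -y side.
- latch (a joint): angle of the cast iron latch lever (rad). It swings level about a vertical pivot and stays where it is left (about 2 N at the grip). Near 0 its nose lies over the lid's rim and its arm points along the clamp's -x; it grows anticlockwise seen from above up to 1.57, where the arm points along the clamp's -y. From about 1.2 the nose is clear of the lid.
- latch_pivot (a point): point on the lever's vertical pivot axis, at the height of latch_grip (133 mm above the bench)
- latch_grip (a point): middle of the upright dark red grip at the end of the lever: round, 22 mm thick, 45 mm tall, on the iron arm whose top is 23 mm below this point; 70 mm from the pivot axis
- lid (a joint): angle of the hinged clamp frame, called the lid (rad): 0 shut, 1.57 upright, stop at 1.75. Iron frame 200 x 190 x 12 mm with a steel web and a round pressure pad below, 0.75 kg; a stiff hinge holds it wherever it is left above about 1.2; lower it may fall shut. It cannot rise while the latch nose lies over it.
- lid_hinge (a point): point on the lid's hinge axis, straight across the lid from the middle of the bar; the axis runs along the clamp's x, 90 mm above the bench. The lid's free edge rises from the -y side.
- lid_bar (a point): middle of the lid's round steel bar handle: 12 mm thick, its two arms 84 mm apart centre to centre and 10 mm thick, parallel to the hinge, 225 mm from the hinge axis, 35 mm beyond the lid's edge with 29 mm of free space between bar and edge
- knob_mid (a point): middle of the black fluted levelling knob on the bed, under the lid until it is raised: upright cylinder 36 mm across and 28 mm tall, 8 mm above the bed; its axis is upright. Turned clockwise seen from above it screws the foot down out of the bed, one full turn 8 mm, and so lifts the pressed bed at the knob. Takes about 0.06 N m. It turns 1.6 rad at most either way from the middle.
- vial_mid (a point): middle of the level vial fixed on the bed: green tube 92 mm long and 15 mm thick along the clamp's y, in a brass mount 134 mm long, at clamp x +76 mm; its two black lines stand 31 mm apart either side of this middle
- bubble (a joint): place of the pale bubble (24 mm long) along the vial (m): 0 centred between the lines, positive towards the lid hinge (clamp's +y), about -0.032 while the bed stands up on its springs. It runs to the higher end. With the foot bearing, clockwise knob turns move it towards negative, 15 mm per radian.
- foot: steel levelling foot and stem that carries the knob, 20 mm across, origin in the middle of its underside, 36 mm below knob_mid. With the bed up, it stands 3 to 5 mm above the pad.
- anvil: steel pad 30 x 30 x 6 mm fixed on the base below the foot, its top 24 mm above the bench; origin in the middle of its underside
- bed: sprung aluminium bed 190 x 172 x 8 mm, pivoted along the clamp's +y side (origin on the pivot line, 135 mm from the knob axis), top about 38 mm above the bench when level. Springs hold its knob end about 3 mm above level; about 5 N down on the knob brings the foot to the pad, and what is pressed beyond that is borne by the foot.
- knob: the black levelling knob as a part; origin in the middle of its underside, 14 mm below knob_mid
- gel_frame_a: bystander: tin gel frame 125 mm square, 4 mm thick, flat on the bench
- gel_frame_b: bystander: tin gel frame like the other
- roundel: bystander: rose glass roundel 104 mm across, 15 mm high, flat on the bench
- lamp_socket: bystander: white porcelain lamp socket 56 mm across, 50 mm tall, upright

How it is judged (in metres and radians):
On the way, in this order (a step that is already met when the one before it is completed fails the run):
1. the latch lever is swung clear of the lid (past 1.2 rad) (value of joint latch above 1.2 rad), for 0.2 s.
2. the lid is raised to stand open (past 1.35 rad) (value of joint lid above 1.35 rad), for 0.2 s.
3. the fingers on the knob press the bed down until the foot bears on its pad with over 3 N (contact force between foot and anvil above 3 N and contact force between the fingers and knob above 2 N), for 0.2 s.
At the end, for the whole second after the job is handed in: The fingers still press the knob, the foot bears on its pad with more than 3 N, the bubble is within 3.5 mm of the middle of the vial, the lid stands open (past 1.2 rad) and the latch lever is clear (past 1.15 rad) (all of step 3 and value of joint bubble between -0.0035 and 0.0035 m and value of joint lid above 1.2 rad and value of joint latch above 1.15 rad); the arm keeps its last pose, push and grip.
It fails at once if a bystander is shifted by more than 25 mm (distance of any of gel_frame_a, gel_frame_b, roundel, lamp_socket from where it was at the start of the episode above 0.025 m).
It also fails if it takes over 61 s, if anything falls off the work surface, if the arm or the gripper's body presses on something with over 40 N, if the wrist force passes 120 N, or if a joint passes its speed limit or range.

## Working session

There is one attempt and no reset: what is moved stays moved. The work goes in short steps, each a Python script; the robot and the scene stay as the last script left them, time stands still between calls to the robot, and variables do not carry over. Pictures are saved under pics/ and viewed, at most 10 in all, crops included, and the job is handed in when it is done.

```bash
ls; mkdir -p pics
cat > h.py <<'E'
import numpy as np, cv2
from plant import ctrl, kin, read_camera
def snap(n,f):
    R=np.array(ctrl.get_tcp_rot());p=np.array(ctrl.get_position())
    d=read_camera(n); im=d["frame"]
    cv2.imwrite(f"pics/{f}.png",cv2.cvtColor(im,cv2.COLOR_RGB2BGR))
    if n=="wrist":
        H=np.array(d["hand_eye"]); Rc=R@H[:3,:3]; c=p+R@H[:3,3]
    else:
        r=cv2.Rodrigues(np.array(d["rvec"],float))[0]; Rc=r.T; c=-r.T@np.array(d["tvec"],float).ravel()
    np.savez(f"pics/{f}.npz",K=d["intrinsics"],k1=d["k1"],Rc=Rc,c=c)
    return im
def ray(f,uv):
    z=np.load(f"pics/{f}.npz"); D=np.array([float(z["k1"]),0,0,0])
    q=cv2.undistortPoints(np.array([[uv]],float),z["K"],D)[0,0]
    return z["c"],z["Rc"]@np.array([q[0],q[1],1])
def at(f,uv,h):
    c,d=ray(f,uv); return c+d*(h-c[2])/d[2]
def proj(f,P):
    z=np.load(f"pics/{f}.npz"); Rw=z["Rc"].T
    return cv2.projectPoints(np.array(P,float).reshape(-1,1,3),cv2.Rodrigues(Rw)[0],-Rw@z["c"],z["K"],np.array([float(z["k1"]),0,0,0]))[0][:,0]
def tri(*obs):
    A=0;b=0
    for f,uv in obs:
        c,d=ray(f,uv); d=d/np.linalg.norm(d); M=np.eye(3)-np.outer(d,d); A=A+M; b=b+M@c
    return np.linalg.solve(A,b)
E
python3 -c "
from h import *
snap('scene','s0');snap('top','t0')
for f in('s0','t0'): z=np.load(f'pics/{f}.npz');print(z['c'],z['Rc'][:,2],z['K'][0],z['k1'])
print(ctrl.get_tcp_rot(),ctrl.get_time_s())
"
```

```text
pics
plant.py
[ 1.20316805 -0.68450049  0.74175598] [-0.60992736  0.57091354 -0.54958743] [459.7815727    0.         326.42545234] 0.01778142557979326
[ 0.41992708 -0.00487095  1.11796625] [ 0.07849577  0.01017722 -0.9968625 ] [437.01102046   0.         318.40427025] 0.02361898477789518
[[ 9.49280947e-01  3.14428566e-01 -6.00210708e-04]
 [ 3.14429124e-01 -9.49279761e-01  1.50364208e-03]
 [-9.69798535e-05 -1.61610251e-03 -9.99998689e-01]] 0.1
```

View pics/t0.png

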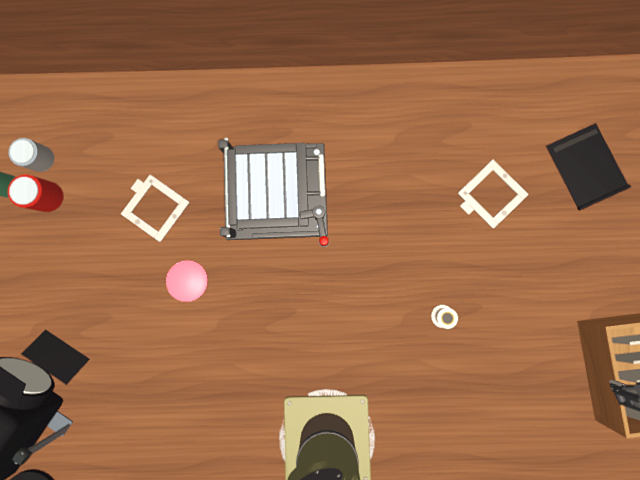

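View pics/s0.png

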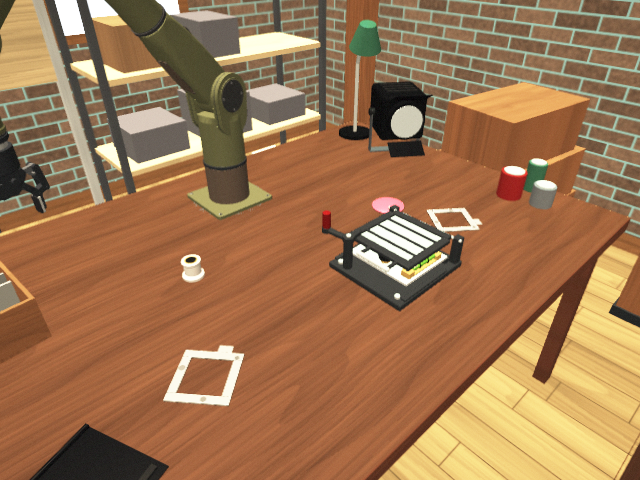

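The top view shows the clamp at about (275,190), with the hinge on the left (+y world), the red grip at (324,240) and the latch pivot at (319,211). I'll enlarge both views of it.

```bash
python3 -c "
import cv2
a=cv2.imread('pics/t0.png')[125:260,205:345];b=cv2.imread('pics/s0.png')[195:310,315:475]
a=cv2.resize(a,None,fx=4,fy=4,interpolation=2);b=cv2.resize(b,None,fx=5,fy=5,interpolation=2)
cv2.imwrite('pics/t0c.png',a);cv2.imwrite('pics/s0c.png',b)"
```

```text
(no output)
```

View pics/t0c.png

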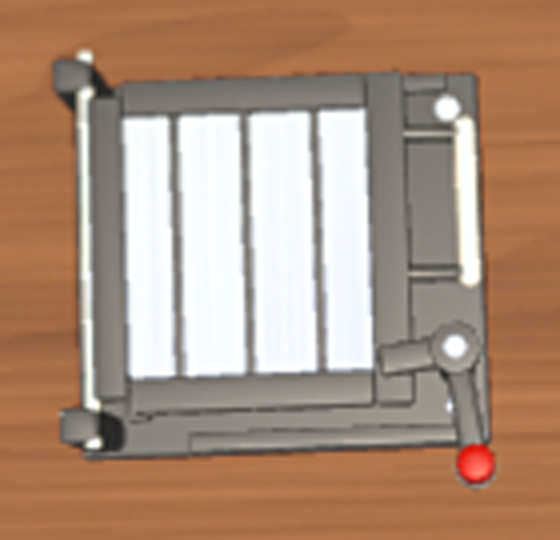

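View pics/s0c.png

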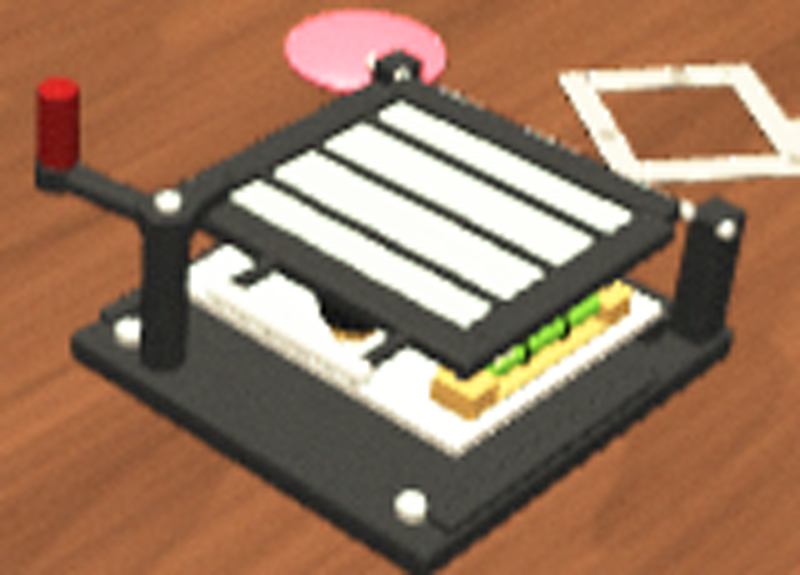

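```bash
python3 -c "
from h import *
T=lambda x,y:(205+(x-1.5)/4,125+(y-1.5)/4); S=lambda x,y:(315+(x-2)/5,195+(y-2)/5)
g=tri(('t0',T(476,463)),('s0',S(58,92)));print('grip top tri',g, at('t0',T(476,463),.155),at('s0',S(58,90),.155))
p=tri(('t0',T(455,346)),('s0',S(169,202)));print('pivot tri',p)
b1=at('t0',T(464,118),.096);b2=at('t0',T(470,285),.096);print('bar',b1,b2,np.linalg.norm(b1-b2))
h1=at('t0',T(85,65),.09);h2=at('t0',T(93,445),.09);print('hinge',h1,h2)
print('corners',[at('t0',T(*c),.018) for c in((474,73),(490,440),(87,457))])
print('bar tri',tri(('t0',T(470,285)),('s0',S(185,280))))
print('base corner s0',at('s0',S(425,548),.018))
"
```

```text
grip top tri [ 0.47804743 -0.00637892  0.14889928] [ 0.47794624 -0.0060736   0.155     ] [ 0.48384392 -0.01234813  0.155     ]
pivot tri [0.54834508 0.00370115 0.11245366]
bar [ 0.68702064 -0.00489188  0.096     ] [ 0.58678872 -0.00561965  0.096     ] 0.10023455997873397
hinge [0.72771738 0.22154902 0.09      ] [0.49895748 0.21959797 0.09      ]
corners [array([ 0.73648583, -0.01212048,  0.018     ]), array([ 0.50047634, -0.01548835,  0.018     ]), array([0.49700427, 0.23919628, 0.018     ])]
bar tri [ 0.58302477 -0.01052269  0.09083775]
base corner s0 [ 0.73460013 -0.01215194  0.018     ]
```

Pivot to grip comes out at 71 mm (70 given) and hinge to bar at 225 mm (225 given). Clamp yaw is about +0.8°, and the latch stands near 0.12 rad. I'll swing the latch first.

```bash
cat >> h.py <<'E'
def down(a): # closing axis (tool y) at angle a deg from world x, tool pointing down
    a=np.radians(a); y=np.array([np.cos(a),np.sin(a),0]); z=np.array([0,0,-1.]); return np.c_[np.cross(y,z),y,z]
def tilt(t,s=1): # tool z=(0,cos t,-sin t), tool x=+-world x
    t=np.radians(t); z=np.array([0,np.cos(t),-np.sin(t)]); x=np.array([s,0,0.]); return np.c_[x,np.cross(z,x),z]
def st(m=''): print(m,'t',round(ctrl.get_time_s(),2),'p',np.round(ctrl.get_position(),4),'F',np.round(ctrl.get_ft_force(),1),'w',round(ctrl.get_grip_width(),4),'g',round(ctrl.get_grasp_force(),1))
E
python3 -c "
from h import *
R=down(-45); P=np.array([.5485,.0037]); g=np.array([.478,-.006])
for t in (30,40,50,60):
  for s in(1,-1): print(t,s,[kin.inverse_kinematics(q,tilt(t,s)) is not None for q in([.643,-.005,.085],[.643,.1,.27],[.643,.193,.305])])
ctrl.reach([*g,.21],R);ctrl.move_l([*g,.120],speed=.15);st()
ctrl.clamp(40);st('clamped')
a0=np.arctan2(*(g-P)[::-1]);r=np.linalg.norm(g-P)
for d in np.linspace(0,1.36,9)[1:]:
    ctrl.move_l([*(P+r*np.array([np.cos(a0+d),np.sin(a0+d)])),.120],speed=.12)
st('swung')
snap('scene','s1')
ctrl.let_go();ctrl.move_l([*np.array(ctrl.get_position())[:2],.24],speed=.2);st('up')
"
```

```text
30 1 [True, True, True]
30 -1 [True, True, True]
40 1 [True, True, True]
40 -1 [True, True, True]
50 1 [True, True, True]
50 -1 [True, True, True]
60 1 [True, True, True]
60 -1 [True, True, True]
 t 3.17 p [ 0.4784 -0.0062  0.1204] F [-0.1 -0.4 -0.1] w 0.0853 g 0.0
clamped t 3.77 p [ 0.4782 -0.006   0.1204] F [-1.2  0.1  4.8] w 0.0209 g 38.9
swung t 5.78 p [ 0.5414 -0.0682  0.1192] F [-2.5 -2.  -2. ] w 0.021 g 40.1
up t 7.22 p [ 0.5426 -0.0673  0.2392] F [ 0.7  0.6 -1.5] w 0.0855 g 0.0
```

```bash
python3 -c "
from h import *
q0=np.array(ctrl.get_joint_pos());best=None
B=np.array([.643,-.0053,.0905]);H=np.array([.643,.2203,.09])
for s in(1,-1):
    R=tilt(42,s);z=R[:,2];q=kin.inverse_kinematics(B-.12*z,R);d=np.abs(np.array(q)-q0).max();print(s,np.round(q),d)
    if best is None or d<best[0]: best=(d,R)
R=best[1];z=R[:,2]
ctrl.reach(B-.12*z,R);st('standoff');snap('wrist','w1')
ctrl.move_l(B+.010*z,speed=.1);st('at bar')
ctrl.clamp(40);st('clamped')
"
```

```text
1 [ 35.  60. -23.  75. -27.  68. -55.] 39.27441370636267
-1 [ 51.  75. -72.  74.  21.  68.  87.] 142.45141465271922
standoff t 7.91 p [ 0.6418 -0.0949  0.168 ] F [1.1 1.2 0. ] w 0.0854 g 0.0
at bar t 9.41 p [0.6434 0.0013 0.0841] F [-0.4  1.1 -0.6] w 0.0854 g 0.0
clamped t 10.07 p [0.643  0.002  0.0839] F [ 0.5 -0.1  1.6] w 0.0104 g 39.0
```

View pics/w1.png

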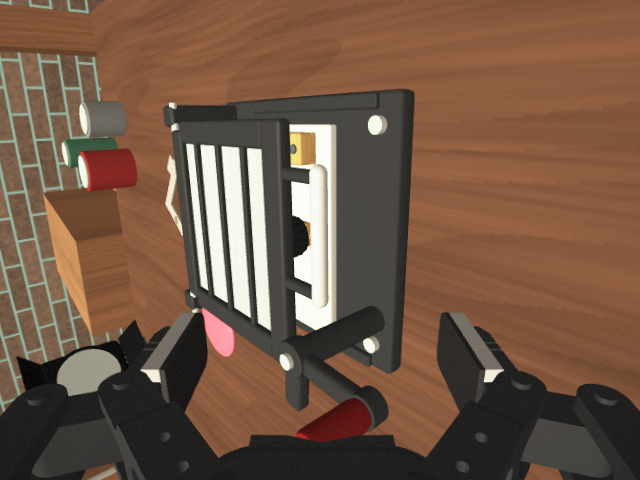

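The latch lever points along -y, clear of the lid, and the bar at about (320,235) is gripped (opening 10.4 mm, bar 12 mm). Now I'll raise the lid.

```bash
python3 -c "
from h import *
R=np.array(ctrl.get_tcp_rot());p0=np.array(ctrl.get_position());H=np.array([p0[0],.2203,.09]);o=R[:,2]*.010
b=p0-o-H;r=np.hypot(b[1],b[2]);a0=np.arctan2(b[2],-b[1]);print(r,a0)
for a in np.linspace(a0,1.52,13)[1:]:
    ctrl.move_l(np.array([p0[0],H[1]-r*np.cos(a),H[2]+r*np.sin(a)])+o,speed=.15)
    if a<.4 or a>1.4: st(round(a,2))
ctrl.let_go();st('open')
ctrl.move_l(np.array(ctrl.get_position())-.11*R[:,2],speed=.2)
ctrl.reach([.637,-.04,.27],down(0));st('over')
snap('wrist','w2');snap('scene','s2')
"
```

```text
0.22570471653262023 0.002625929695913455
0.13 t 10.42 p [0.643  0.0034 0.1123] F [-0.  -1.  -2.6] w 0.0103 g 39.2
0.26 t 10.76 p [0.643  0.0082 0.1403] F [-0.6 -4.3 -1.9] w 0.01 g 39.3
0.38 t 11.1 p [0.6429 0.0162 0.1673] F [-1.5 -6.7  0.3] w 0.0108 g 39.3
1.52 t 14.18 p [0.6415 0.2168 0.3085] F [-6.7  0.2  4.7] w 0.0103 g 42.7
open t 14.89 p [0.6431 0.2163 0.3087] F [-0.4  0.3 -0.7] w 0.085 g 0.0
over t 16.53 p [ 0.6364 -0.0388  0.2694] F [ 0.3  0.2 -0.3] w 0.0854 g 0.0
```

View pics/w2.png

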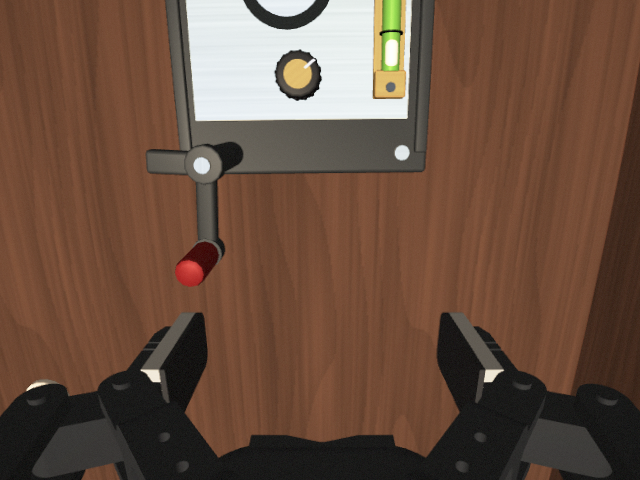

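View pics/s2.png

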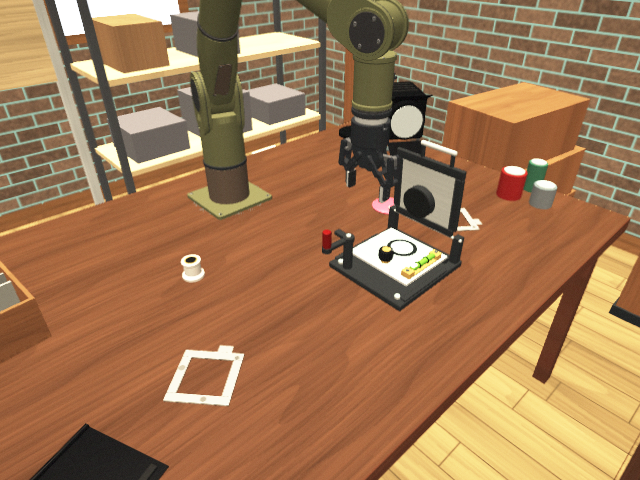

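The lid stands open. The wrist view shows the knob's top at (298,74) and the level mount to its right at x ≈ 390.

```bash
python3 -c "
from h import *
k=at('w2',(298,74),.076);print('knob',k)
print('post cap',at('w2',(202,166),.1125),'expected .5485,.0037')
print('scene knob',at('s2',(385,249),.076), proj('s2',[k,ctrl.get_position()]))
print('vial x',at('w2',(391,50),.06), 'mount edge',at('w2',(375,80),.05),at('w2',(406,80),.05), 'knob side widths',at('w2',(275,75),.07),at('w2',(322,75),.07))
print('base corners',at('w2',(424,171),.018))
# move so camera is over knob: shift tcp by -(cam offset)
z=np.load('pics/w2.npz');print('cam',z['c'],z['Rc'][:,2])
"
```

```text
knob [0.6173871  0.07115212 0.076     ]
post cap [0.54687244 0.0038578  0.1125    ] expected .5485,.0037
scene knob [0.61675507 0.06563716 0.076     ] [[386.64064154 248.24792514]
 [366.2161626  197.75687489]]
vial x [0.69208349 0.09117637 0.06      ] mount edge [0.68108374 0.06898312 0.05      ] [0.70743358 0.06912747 0.05      ] knob side widths [0.59864691 0.07107444 0.07      ] [0.63618918 0.07095896 0.07      ]
base corners [ 0.73609196 -0.01186327  0.018     ]
cam [0.63674825 0.03773832 0.4119902 ] [-0.0025138  -0.2958813  -0.95522141]
```

```bash
python3 -c "
from h import *
k=[.6172,.0702]
for a in(-180,-150,-120,-90,-60,-30,0):
    q=kin.inverse_kinematics([*k,.048],down(a));print(a,None if q is None else np.round(q,0))
ctrl.reach([*k,.15],down(-90));ctrl.move_l([*k,.052],speed=.1);st('at')
ctrl.clamp(80);st('clamp')
for z in np.arange(.051,.043,-.001):
    ctrl.move_l([*k,z],speed=.03);ctrl.dwell(.15);st(round(z,4))
    if ctrl.get_ft_force()[2]>18: break
snap('wrist','w3');snap('scene','s3')
c=cv2.imread('pics/s3.png')[210:300,350:470];cv2.imwrite('pics/c3.png',np.hstack([cv2.resize(c,(480,360),interpolation=2),cv2.resize(cv2.imread('pics/w3.png'),(320,360))]) if 0 else cv2.resize(c,(800,600),interpolation=2))
"
```

```text
-180 [ 20.  68. -63.  96.  68.  63. 115.]
-150 [ -15.   54.    8.   98.  -13.   29. -149.]
-120 [ -12.   53.    2.   98.   -3.   29. -128.]
-90 [  -8.   53.   -5.   97.    8.   30. -108.]
-60 [ -5.  54. -10.  97.  16.  31. -85.]
-30 [ -1.  54. -17.  97.  26.  33. -64.]
0 [  2.  55. -22.  97.  33.  35. -40.]
at t 19.12 p [0.6178 0.0703 0.0526] F [ 1.  -0.5  0.2] w 0.0853 g 0.0
clamp t 19.64 p [0.6174 0.0703 0.0523] F [-0.3 -0.4  3. ] w 0.0339 g 79.3
0.051 t 20.04 p [0.6174 0.0703 0.0512] F [-1.   0.1  4.1] w 0.0338 g 79.7
0.05 t 20.44 p [0.6174 0.0703 0.0502] F [-0.7  0.2  5.8] w 0.0344 g 79.8
0.049 t 20.84 p [0.6174 0.0703 0.0494] F [-0.5 -0.   6.2] w 0.0339 g 79.9
0.048 t 21.24 p [0.6174 0.0702 0.0491] F [-2.5 -0.6 11.8] w 0.0337 g 80.6
0.047 t 21.64 p [0.6175 0.0702 0.049 ] F [-3.9 -0.6 19. ] w 0.0334 g 81.5
```

View pics/w3.png

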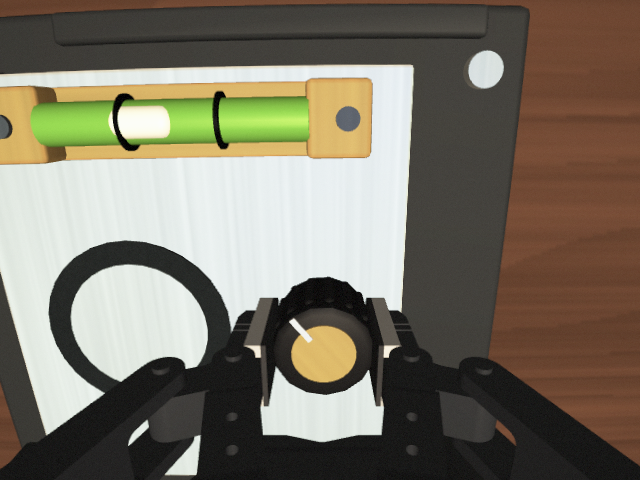

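The foot bears on its pad. In the wrist view the lines stand at x ≈ 124 and 220 and the bubble spans 109–170 (centre 140), so it is about +10.5 mm towards the hinge. That needs about 0.69 rad (40°) clockwise.

```bash
cat >> h.py <<'E'
def bub(f,uvs): # y along vial of pixels, at height .06
    return [round(1000*at(f,u,.058)[1],1) for u in uvs]
E
python3 -c "
from h import *
print(bub('w3',[(124,122),(220,120),(109,121),(170,122)]))
k=[.6172,.0702]
for a in np.linspace(-90,-129.5,6)[1:]:
    ctrl.move_l([*k,.047],down(a),speed=.05)
    st(round(a,1))
ctrl.dwell(.5);st('end');print(ctrl.get_moment(),np.round(ctrl.get_joint_pos(),1))
snap('wrist','w4')
"
```

```text
[np.float64(135.1), np.float64(103.6), np.float64(140.1), np.float64(120.0)]
-97.9 t 22.03 p [0.6175 0.0702 0.049 ] F [-4.  -0.6 18.6] w 0.0338 g 81.3
-105.8 t 22.32 p [0.6176 0.0702 0.049 ] F [-3.9  0.2 18.4] w 0.0338 g 81.2
-113.7 t 22.62 p [0.6176 0.0701 0.049 ] F [-4.3  0.7 18.2] w 0.0342 g 81.1
-121.6 t 22.91 p [0.6176 0.0701 0.049 ] F [-4.5 -0.5 18. ] w 0.0339 g 81.1
-129.5 t 23.2 p [0.6176 0.07   0.049 ] F [-4.4 -0.3 18.3] w 0.0337 g 81.1
end t 23.7 p [0.6176 0.0701 0.049 ] F [-3.6 -0.8 18. ] w 0.0338 g 81.1
[ 0.1962298   0.75348343 -0.05217984] [ -13.4   53.5    4.9   97.7   -8.2   29.  -132.8]
```

View pics/w4.png

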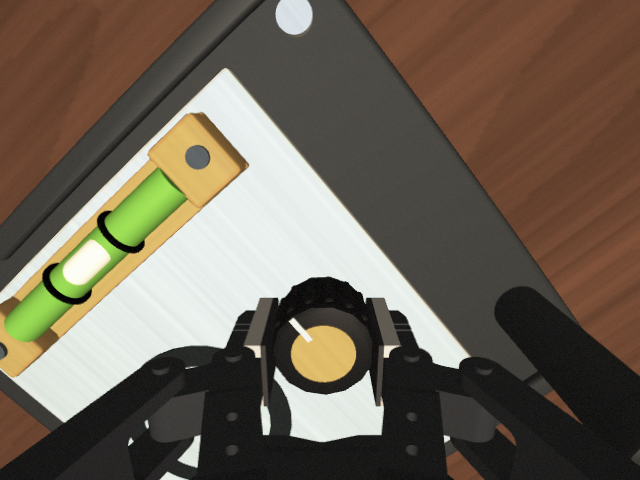

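The bubble now lies between the lines: it spans (63,279)–(110,246), with rings near (65,287) and (118,236). For the last picture I'll rectify the vial to the clamp's axes and measure the offset exactly.

```bash
python3 -c "
from h import *
snap('scene','s4')
y=np.linspace(.185,.055,800); 
def rect(f,h,x0):
    x=np.linspace(x0+.018,x0-.018,220)
    X,Y=np.meshgrid(x,y,indexing='ij')
    m=proj(f,np.c_[X.ravel(),Y.ravel(),np.full(X.size,h)]).reshape(220,800,2).astype(np.float32)
    return cv2.remap(cv2.imread(f'pics/{f}.png'),m[...,0],m[...,1],cv2.INTER_CUBIC)
cv2.imwrite('pics/cmp.png',np.vstack([rect('w4',.06,.692),rect('s4',.06,.692)]))
"
```

```text
(no output)
```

View pics/cmp.png

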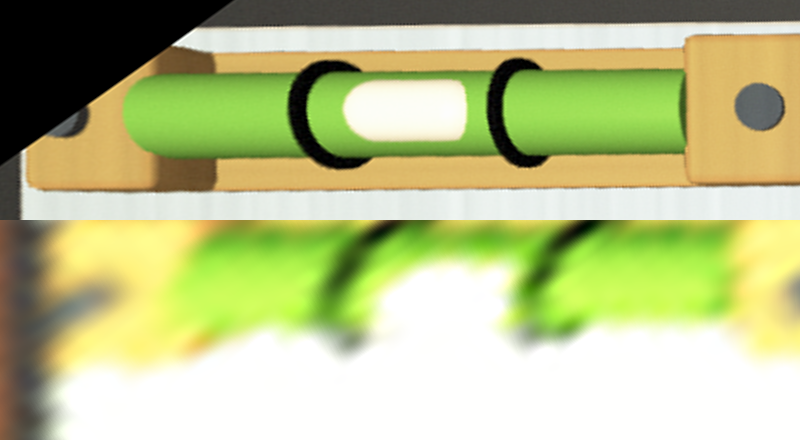

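Rectified at 6.4 px/mm, the ring apexes are at x = 298 and 496 (middle 397) and the bubble spans 343–467 (middle 405), which is about -1.3 mm. The scene view suggests nearer -2.5 mm. I'll trim 6.5° anticlockwise, check forces and the lid, and hand in.

```bash
python3 -c "
from h import *
ctrl.move_l([.6172,.0702,.047],down(-123),speed=.05);ctrl.dwell(.6);st('trim')
# numeric bubble check in rectified strips: white run vs black rings along the vial axis
y=np.linspace(.165,.075,900)
snap('wrist','w5')
for f in('w4','w5'):
    m=proj(f,np.c_[np.full(900,.692),y,np.full(900,.06)]).astype(np.float32)
    v=cv2.remap(cv2.imread(f'pics/{f}.png'),m[None,:,0],m[None,:,1],1)[0].astype(int)
    w=y[(v.min(1)>190)];b=y[v.max(1)<70];g=b[b>b.mean()],b[b<b.mean()]
    print(f,'bubble',w.min(),w.max(),'rings',[(q.min(),q.max()) for q in g],'off mm',1e3*((w.min()+w.max())/2-(g[0].mean()+g[1].mean())/2))
"
```

```text
trim t 24.67 p [0.6176 0.07   0.049 ] F [-2.7  0.3 16.7] w 0.0338 g 81.1
w4 bubble 0.10933815350389321 0.12906006674082315 rings [(np.float64(0.1353670745272525), np.float64(0.13796996662958844)), (np.float64(0.10343159065628477), np.float64(0.10563403781979977))] off mm -1.401557285873184
w5 bubble 0.11093993325917686 0.13056173526140155 rings [(np.float64(0.13526696329254728), np.float64(0.1378698553948832)), (np.float64(0.10343159065628477), np.float64(0.10553392658509456))] off mm 0.22525027808675824
```

The offset moved from -1.4 to +0.2 mm, and the 16.7 N push is well above the spring's 5 N.

```bash
python3 -c "
from h import *
print(ctrl.hand_in());st()"
```

```text
the job is handed in; nothing more can be done
None
the job is handed in; nothing more can be done
```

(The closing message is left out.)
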